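Make up two dispensary orders

TASK

Make up the two orders waiting on the dispensary table. Into the turquoise tray go the blue-capped dropper bottle, the red-lidded jar and the yellow-capped tube; into the violet tray go the green-capped tablet bottle and the white-capped green bottle. Set each down gently, upright on the tray's floor, one to a compartment (any compartment of its tray), never tip one over, and leave everything else where it stands.

Things in the scene. Friction and masses are not known exactly. Their poses are not given: they have to be found in the camera images.
- dropper_center (a point): amber glass dropper bottle with a blue dropper cap and pointed teat, 40 mm in diameter, 96 mm high, straight sides up to 62 mm; stands upright, loose on the table. This point is on its axis half-way up, 48 mm above its base; z up.
- jar_center (a point): short amber jar with a flat red lid, 45 mm in diameter over its whole height of 74 mm (the lid takes the top 20 mm); stands upright, loose on the table. This point is on its axis half-way up, 37 mm above its base; z up.
- tube_center (a point): slim pale grey tube with a flat yellow cap, 33 mm in diameter over its whole height of 76 mm; stands upright, loose on the table. This point is on its axis half-way up, 38 mm above its base; z up.
- pillbottle_center (a point): white plastic tablet bottle with a green screw cap, body 41 mm in diameter up to 58 mm, cap 39 mm in diameter, 78 mm high in all; stands upright, loose on the table. This point is on its axis half-way up, 39 mm above its base; z up.
- tincture_center (a point): dark green glass bottle with a small white cap, 38 mm in diameter, 92 mm high, straight sides up to 62 mm; stands upright, loose on the table. This point is on its axis half-way up, 46 mm above its base; z up.
- blackcap_center (a point): bystander: amber glass bottle with a black cap, 40 mm in diameter, 88 mm high, standing loose. This point is on its axis half-way up, 44 mm above its base.
- measure_center (a point): bystander: open steel measuring cup, about 48 mm in diameter, 62 mm high, standing loose. This point is on its axis half-way up, 31 mm above its base.
- label_roll_center (a point): bystander: small roll of white blank labels lying flat, 44 mm in diameter, 25 mm high, loose. This point is at its centre, 12.5 mm above its base.
- tray_turquoise: loose turquoise dispensing tray, 70 mm (its x) by 204 mm (its y) and only 18 mm high, walls, dividers and floor 3 mm thick; two dividers, as high as the rim, part it into three equal compartments 64 mm along x and 64 mm along y, whose centres lie at y = -67, 0 and +67 mm on its own y axis. Origin: centre of the underside; z up, so the floor on which things stand is at z = 3 mm.
- tray_violet: loose violet dispensing tray, 70 mm (its x) by 204 mm (its y) and only 18 mm high, walls, dividers and floor 3 mm thick; two dividers, as high as the rim, part it into three equal compartments 64 mm along x and 64 mm along y, whose centres lie at y = -67, 0 and +67 mm on its own y axis. Origin: centre of the underside; z up, so the floor on which things stand is at z = 3 mm.
Mind the look-alikes: they are no part of the job. Of the things like the part that bears pillbottle_center, leave any that is pink; of the rest the larger one is meant.

How it is judged:
By the outcome, as a careful person would: the job done as asked, in the order asked, and still so for the second after the job is handed in, with the robot touching nothing.
It also fails if it takes over 120 s, if anything falls off the work surface, if the arm or the gripper's body presses on something with over 40 N, if the wrist force passes 120 N, or if a joint passes its speed limit or range.

ROBOT

A 6-joint arm with a two-finger parallel gripper is mounted at the origin on the work surface. World frame = base frame: x ahead of the robot, y to its left, z up, the work surface at z = 0. Lengths are in m, angles in degrees, forces in N, time in s.
With the tool pointing down it reaches from about 0.3 to 0.875 m from the base axis. Payload 6.4 kg.
Tool frame: the origin (TCP) lies at the very end of the fingers, on their centre line; the grasp point (between the pads) lies 19 mm behind it; z points along the fingers, y is the line along which they close (so a half turn about z gives the same grasp; the last joint's range is limited). The gripper opens to 88 mm and grips with 3 to 60 N. Pads are 18 mm wide; open, the fingers measure 123 mm over their backs; the gripper's body (75 mm by 187 mm) begins 45 mm behind the grasp point.
Start: joints at [62.779, 10.359, 92.074, -0, 77.567, -11.82], TCP at [0.153, 0.554, 0.239] pointing down, gripper open.
Joint ranges: [-171.53, 171.53], [-51.25, 118.39], [17.06, 147.69], [-65.23, 245.23], [0, 150.52], [-178.68, 178.68]. Speed limits (degrees/s): [147.25, 147.25, 172.46, 180, 180, 180].

INTERFACE

Orientations are given as [roll, pitch, yaw] about the fixed x, y, z axes, in that order (R = Rz(yaw) Ry(pitch) Rx(roll)).
In Python, from bench import * gives the robot as it stands. The module is installed in compiled form; this text tells all that it offers.
- The arm moves only by the shell command python3 -m jog 'ROWS' [FORCE]. ROWS is JSON, a list of rows, each a list of 5 numbers: the closure, from 0 (fully open) to 1 (shut), then the shift along the tool's x, y, z scaled (see below), then the turn about the tool's z scaled (see below). In form: [[gripper, x, y, z, yaw], ...]. A call has 1 to 20 rows; each row is the pose to reach, as a shift and turn from the pose commanded when the call began, along the tool's axes at that moment, turning the shorter way round; what a row does not reach only later rows make up. The controller multiplies each number of a shift by 50 cm and each number of a turn by 180 degrees. A row lasts 1/8 s, in which the tool goes at most 62.5 mm and 10.7 degrees, less where a joint would pass 70% of its speed; a pose out of reach is approached as far as the arm can. A call with a number of a shift or a turn outside -1 to 1 is refused whole. A call with a gripper value outside its range is refused whole. The fingers move at their own pace and stop on an object; FORCE is the grip in N (left out, the last holds). Time passes only in rows, so rows that repeat a pose let the fingers close. It gives the time, the measured TCP pose, the force, the opening and the grip force at its end, in the units of the state.
- get_obs(): the state, without advancing time (a new reading comes with each control period).
- read_camera(name): name is "scene" or "top" or "wrist"; returns a dict with "pixels" (420x560x3 uint8, red, green, blue), "z_map" (420x560 float32, m along the optical axis (not along the pixel's ray), 0 where there is no reading), "fx", "fy", "cx", "cy" (pixels), "dist_coeffs" ([k1, k2, p1, p2, k3] as OpenCV has them; the pictures are not rectified), "cam_to_world" (4x4, takes a point from camera to world coordinates); the wrist camera has in their place "T_tool_cam" (4x4, takes a point from camera to tool coordinates, whose origin is the TCP and whose axes are the flange's). Camera axes: x right, y down, z forward; pixel columns grow to the right and rows downward; lengths in m; the calibration is good to about 2 mm. A picture is of the moment at which its call begins: read the wrist's pose just before it.
- sign_off(): hands the job in; it is judged then, once.
The state is a dict: "clock": time; "joint_pos": joint angles; "dq": joint speeds; "joint_efforts": joint torques, N m; "eef_pos": TCP position; "tcp_rot": TCP orientation; "wrist_force": force on the tool from outside, world axes, zero at the start; "torque": the same for the moment, N m; "finger_gap": finger opening in m; "grip_force": force on a finger pad.
Only numpy, scipy, OpenCV 4.12 (cv2) and the standard library are available. Lean on these libraries where they do the work, as an engineer would, in place of code of your own. Each camera call takes 0.05 s, during which the arm holds its last target. There are 200 camera calls.

## Working session

There is one attempt and no reset: what is moved stays moved. The work goes in short steps, Python scripts to look and compute and a shell command to move; the robot and the scene stay as the last step left them, time stands still between calls to the robot, and variables do not carry over. Pictures are saved under pics/ and viewed, at most 14 in all, crops included, and the job is handed in when it is done.

```bash
mkdir -p pics; python3 - <<'E'
from bench import *
import cv2,numpy as np,pickle
print(get_obs())
for n in ["top","scene"]:
    d=read_camera(n); pickle.dump(d,open(n+'.pkl','wb'))
    cv2.imwrite(f'pics/{n}0.png',d["pixels"][:,:,::-1])
    print(n,d["fx"],d["fy"],d["cx"],d["cy"],d["dist_coeffs"],np.round(d["cam_to_world"],3).tolist(),(d["z_map"]>0).mean())
E
```

```text
{'clock': 0.0, 'joint_pos': array([ 6.27778827e+01,  1.04007677e+01,  9.21313400e+01, -2.95399604e-03,
        7.75686797e+01, -1.18188152e+01]), 'dq': array([ 0.02004704, -0.07480248,  0.10238772, -0.08299988, -0.06813689,
       -0.12109643]), 'joint_efforts': array([-1.20476434e-03, -4.33875275e+01, -3.41840887e+01,  6.99576759e-02,
        3.87561845e-02, -1.76319704e-04]), 'eef_pos': array([0.15245819, 0.55385524, 0.23782387]), 'tcp_rot': array([-1.79900759e+02, -1.78205121e-02,  1.64597321e+02]), 'wrist_force': array([0.36680792, 0.45478293, 0.39900301]), 'torque': array([ 0.00231795,  0.03617661, -0.04540409]), 'grip_force': 0.0, 'finger_gap': 0.08794077980691328}
top 408.2766728649994 408.2766728649994 276.40567761168313 213.76255737821984 [-0.04253556  0.          0.          0.          0.        ] [[-0.02, -0.989, 0.144, 0.402], [-1.0, 0.017, -0.021, 0.028], [0.018, -0.144, -0.989, 1.196], [0.0, 0.0, 0.0, 1.0]] 0.9960926870748299
scene 401.4709577365177 401.4709577365177 275.2294505174387 206.8742946004857 [-0.03293053  0.          0.          0.          0.        ] [[0.599, 0.545, -0.587, 1.141], [0.801, -0.419, 0.428, -0.383], [-0.012, -0.726, -0.688, 0.704], [0.0, 0.0, 0.0, 1.0]] 0.9962627551020408
```

View pics/top0.png

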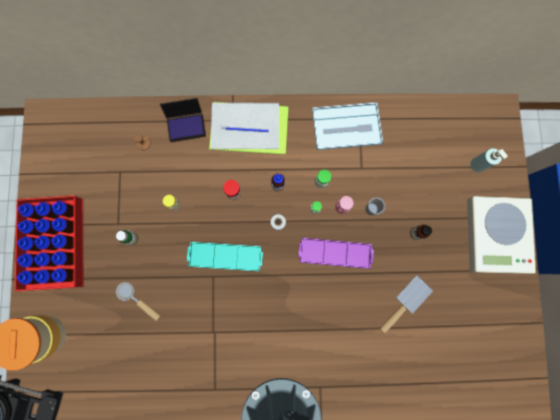

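View pics/scene0.png

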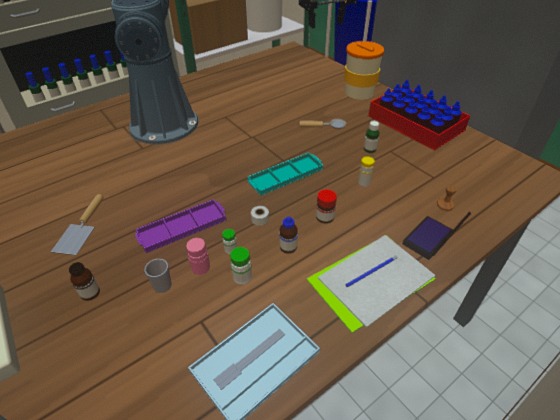

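The top view shows the turquoise tray at about (225,257) and the violet at (336,253). The dropper is at (278,181), jar (232,188), tube (169,201), large green-cap bottle (324,178) and tincture (125,237). The decoys are at (316,207) and (346,204), the roll at (278,222), the cup at (375,206) and the black cap at (423,231). The scene view agrees.

```bash
cat > h.py <<'E'
import cv2,numpy as np,pickle
def rays(d,uv):
    K=np.array([[d["fx"],0,d["cx"]],[0,d["fy"],d["cy"]],[0,0,1]])
    p=cv2.undistortPoints(np.asarray(uv,float).reshape(-1,1,2),K,np.array(d["dist_coeffs"]))[:,0]
    return np.c_[p,np.ones(len(p))]
def plane(d,uv,z,T=None):
    T=d["cam_to_world"] if T is None else T
    r=rays(d,uv)@T[:3,:3].T; s=(z-T[2,3])/r[:,2]
    return T[:3,3]+r*s[:,None]
def cloud(d,T=None):
    T=d["cam_to_world"] if T is None else T
    v,u=np.mgrid[:420,:560]; uv=np.c_[u.ravel(),v.ravel()]
    P=rays(d,uv)*d["z_map"].ravel()[:,None]
    return (P@T[:3,:3].T+T[:3,3]).reshape(420,560,3)
E
cat > m.py <<'E'
from h import *
T=pickle.load(open('top.pkl','rb'));S=pickle.load(open('scene.pkl','rb'))
C=cloud(T);D=cloud(S)
H=dict(dropper=(278,181,.096),jar=(232,188,.074),tube=(169,201,.076),pill=(324,178,.078),tinct=(125,237,.092),blackcap=(423,231,.088),cup=(375,206,.062),roll=(278,222,.025),small=(316,207,.05),pink=(346,204,.07))
for n,(u,v,h) in H.items():
    p0=plane(T,[(u,v)],h)[0]
    out=[]
    for X in (C,D):
        r=np.hypot(X[...,0]-p0[0],X[...,1]-p0[1])
        m=(r<.032)&(X[...,2]>.012); P=X[m]
        if len(P)<3: out.append('none');continue
        zt=np.percentile(P[:,2],97); Q=P[P[:,2]>zt-.006]
        out.append(((Q[:,:2].min(0)+Q[:,:2].max(0))/2*1000,np.round(Q[:,:2].mean(0)*1000),zt*1000,len(Q)))
    print(n,np.round(p0*1000),*[str(o) for o in out])
for n,lo,hi in (("turq",(80,100,100),(95,255,255)),("viol",(135,100,80),(155,255,255))):
    for d in (T,S):
        m=cv2.inRange(cv2.cvtColor(d["pixels"],cv2.COLOR_RGB2HSV),lo,hi)
        k,l,st,c=cv2.connectedComponentsWithStats(m)
        i=1+np.argmax(st[1:,4]); v,u=np.nonzero(l==i)
        P=plane(d,np.c_[u,v],.015)[:,:2]
        print(n,st[i],cv2.minAreaRect((P*1000).astype(np.float32)))
E
python3 m.py
```

```text
dropper [653.  -2.  96.] (array([665.97017269,  -2.03995027]), array([665.,  -2.]), np.float64(95.93578647134335), 17) (array([668.6983616 ,  -1.80336772]), array([669.,  -3.]), np.float64(94.69953524793443), 33)
jar [640. 127.  74.] (array([642.44629233, 131.0805528 ]), array([644., 130.]), np.float64(76.88068942448417), 163) (array([646.00881807, 128.93488249]), array([647., 129.]), np.float64(76.7000658282254), 207)
tube [606. 302.  76.] (array([608.09311692, 303.68748846]), array([608., 303.]), np.float64(78.68494415621919), 102) (array([609.75515376, 302.39489213]), array([611., 301.]), np.float64(78.9004930046831), 87)
pill [ 664. -132.   78.] (array([ 670.30650512, -132.0985606 ]), array([ 671., -132.]), np.float64(80.78630170663857), 118) (array([ 672.47205209, -132.59437493]), array([ 674., -134.]), np.float64(80.11738472633319), 240)
tinct [506. 416.  92.] (array([510.90888091, 428.60349944]), array([511., 428.]), np.float64(93.91044533584257), 74) (array([512.67567227, 426.4003164 ]), array([514., 424.]), np.float64(92.7927792680387), 48)
blackcap [ 508. -399.   88.] (arra
[... 899 characters left out ...]
2.5411325 ]), array([ 595., -192.]), np.float64(80.73666234208955), 126) (array([ 596.17232849, -192.37165706]), array([ 597., -193.]), np.float64(79.75487700825921), 227)
turq [ 187  242   76   29 1799] ((454.1421203613281, 154.9536895751953), (216.44512939453125, 70.26539611816406), 85.07467651367188)
turq [ 248  153   75   39 1046] ((452.27099609375, 155.22598266601562), (219.076171875, 73.49759674072266), 85.38589477539062)
viol [ 299  238   74   30 1719] ((457.188232421875, -166.48776245117188), (214.07310485839844, 68.99042510986328), 83.40862274169922)
viol [ 135  199   90   50 1699] ((457.10675048828125, -166.78411865234375), (217.42251586914062, 72.98233032226562), 83.7179946899414)
```

```bash
python3 -m jog '[[0.3,-0.62,-0.35,0,0.4144],[0.3,-0.62,-0.35,0,0.4144],[0.3,-0.62,-0.35,0,0.4144],[0.3,-0.62,-0.35,0,0.4144],[0.3,-0.62,-0.35,0,0.4144],[0.3,-0.62,-0.35,0,0.4144],[0.3,-0.62,-0.35,0,0.4144],[0.3,-0.62,-0.35,0,0.4144],[0.3,-0.62,-0.35,0,0.4144]]' 20
```

```text
clock: 1.23
eef_pos: [0.4046, 0.3036, 0.2385]
tcp_rot: [-180.0, 0.0, 90.2]
wrist_force: [-0.3, 1.0, -0.1]
finger_gap: 0.0615
grip_force: 0.0
```

```bash
python3 -m jog '[[0.3,-0.611,0.525,0,0],[0.3,-0.611,0.525,0,0],[0.3,-0.611,0.525,0,0],[0.3,-0.611,0.525,0,0],[0.3,-0.611,0.525,0,0],[0.3,-0.611,0.525,0,0],[0.3,-0.611,0.525,0,0],[0.3,-0.611,0.525,0.1,0],[0.3,-0.611,0.525,0.1,0],[0.3,-0.611,0.525,0.1,0]]' 20
cat > look.py <<'E'
from bench import *
from h import *
import sys
from scipy.spatial.transform import Rotation as R
o=get_obs(); d=read_camera("wrist")
T=np.eye(4);T[:3,:3]=R.from_euler('xyz',o["tcp_rot"],degrees=True).as_matrix();T[:3,3]=o["eef_pos"]
T=T@d["T_tool_cam"]; d["cam_to_world"]=T; pickle.dump(d,open('wrist.pkl','wb'))
cv2.imwrite(f'pics/{sys.argv[1]}.png',d["pixels"][:,:,::-1]); print(o["eef_pos"],o["tcp_rot"],T[:3,3])
C=cloud(d)
x,y=o["eef_pos"][:2]
m=(np.hypot(C[...,0]-x,C[...,1]-y)<.05)&(C[...,2]>.015)&(C[...,2]<.1)&(d["z_map"]>0)
P=C[m]
if len(P):
    zt=np.percentile(P[:,2],98);Q=P[P[:,2]>zt-.006];print(zt,Q.mean(0),(Q.min(0)+Q.max(0))/2,len(Q))
E
python3 look.py w1
```

```text
clock: 2.48
eef_pos: [0.6678, -0.0012, 0.1898]
tcp_rot: [180.0, 0.0, 90.1]
wrist_force: [0.3, -0.7, -0.1]
finger_gap: 0.0617
grip_force: 0.0
[ 0.66782508 -0.00122054  0.18981305] [1.79973718e+02 2.29646279e-03 9.01453005e+01] [0.66656559 0.08159239 0.33566955]
0.0960599074031028 [ 0.66510622 -0.00342229  0.09418825] [ 0.66488061 -0.0042162   0.09375488] 274
```

View pics/w1.png

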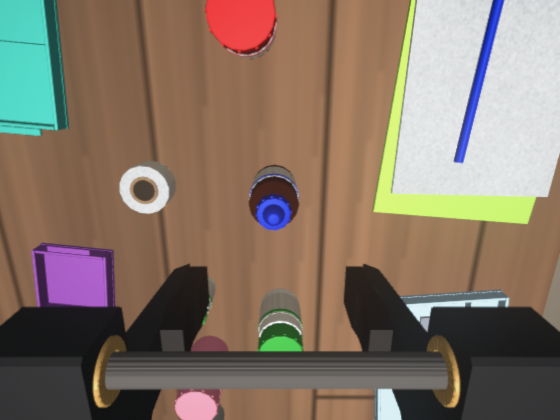

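The wrist view shows the dropper, cap at (274,212), centred between the open fingers to within about 3 mm. I'll descend and grip.

```bash
python3 -m jog '[[0.3,-0.004,-0.005,0.06,0],[0.3,-0.004,-0.005,0.12,0],[0.3,-0.004,-0.005,0.18,0],[0.3,-0.004,-0.005,0.24,0],[0.3,-0.004,-0.005,0.28,0],[0.3,-0.004,-0.005,0.305,0],[0.3,-0.004,-0.005,0.305,0],[0.75,-0.004,-0.005,0.305,0],[0.75,-0.004,-0.005,0.305,0],[0.75,-0.004,-0.005,0.305,0],[0.75,-0.004,-0.005,0.305,0],[0.75,-0.004,-0.005,0.305,0],[0.75,-0.004,-0.005,0.305,0]]' 20
```

```text
clock: 4.15
eef_pos: [0.6659, -0.0043, 0.0372]
tcp_rot: [179.9, 0.0, 90.0]
wrist_force: [-0.1, 0.2, 6.0]
finger_gap: 0.0391
grip_force: 20.0
```

```bash
python3 -m jog '[[0.75,0,0,-0.04,0],[0.75,0,0,-0.1,0],[0.75,0,0,-0.17,0],[0.75,0,0,-0.24,0],[0.75,0,0,-0.28,0],[0.75,0.02,-0.04,-0.3,0],[0.75,0.05,-0.11,-0.3,0],[0.75,0.08,-0.19,-0.3,0],[0.75,0.115,-0.27,-0.3,0],[0.75,0.15,-0.35,-0.3,0],[0.75,0.175,-0.41,-0.3,0],[0.75,0.185,-0.438,-0.26,0],[0.75,0.185,-0.438,-0.2,0],[0.75,0.185,-0.438,-0.14,0],[0.75,0.185,-0.438,-0.09,0],[0.75,0.185,-0.438,-0.06,0],[0.75,0.185,-0.438,-0.06,0]]'
python3 look.py w2
```

```text
clock: 6.28
eef_pos: [0.4452, 0.0884, 0.0654]
tcp_rot: [-179.9, -0.0, 90.0]
wrist_force: [0.7, 0.0, -0.4]
finger_gap: 0.0396
grip_force: 20.0
[0.44518771 0.08837192 0.06540356] [-1.79854345e+02 -9.29213992e-03  9.00049912e+01] [0.44457209 0.17115579 0.21127661]
0.09896605512754951 [0.44432444 0.09631864 0.0960127 ] [0.44432531 0.09231275 0.09648094] 3593
```

View pics/w2.png

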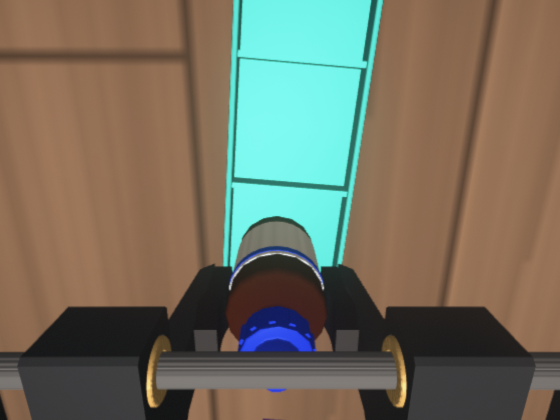

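The dropper hangs upright in the grip over the lower compartment. The dividers are at about (290,187) and (302,60), with the side walls at (228,250) and (340,250).

```bash
python3 - <<'E'
from h import *
d=pickle.load(open('wrist.pkl','rb'))
P=plane(d,[(232,181),(348,191),(236,54),(367,66),(226,245),(341,250)],.018)*1000
print(np.round(P,1))
a=(P[0]+P[1])/2;b=(P[2]+P[3])/2;u=(a-b)/np.linalg.norm(a-b);print(np.linalg.norm(a-b),u,a+u*33.5,(a+b)/2)
E
```

```text
[[420.  123.4  18. ]
 [483.4 117.8  18. ]
 [424.4 186.8  18. ]
 [488.6 181.4  18. ]
 [415.   85.4  18. ]
 [481.6  82.4  18. ]]
63.71835525920043 [-0.07520864 -0.99716782  0.        ] [449.14012418  87.18835007  18.        ] [454.05569872 152.36241874  18.        ]
```

```bash
python3 -m jog '[[0.75,-0.002,0.008,0.01,0],[0.75,-0.002,0.008,0.02,0],[0.75,-0.002,0.008,0.03,0],[0.75,-0.002,0.008,0.04,0],[0.75,-0.002,0.008,0.046,0],[0.75,-0.002,0.008,0.05,0],[0.75,-0.002,0.008,0.05,0],[0.75,-0.002,0.008,0.05,0]]'
```

```text
clock: 7.32
eef_pos: [0.4502, 0.0873, 0.0413]
tcp_rot: [180.0, 0.0, 90.0]
wrist_force: [-0.5, 1.0, -1.2]
finger_gap: 0.0397
grip_force: 20.0
```

```bash
python3 -m jog '[[0.75,0,0,0.0015,0],[0.75,0,0,0.0015,0],[0.5,0,0,0.0015,0],[0.5,0,0,0.0015,0],[0.25,0,0,0.0015,0],[0.25,0,0,0.0015,0],[0.25,0,0,0.0015,0],[0.25,0,0,-0.05,0],[0.25,0,0,-0.12,0],[0.25,0,0,-0.22,0],[0.25,0,0,-0.3,0],[0.25,0.02,0.08,-0.3,0],[0.25,0.05,0.2,-0.3,0],[0.25,0.085,0.3,-0.3,0],[0.25,0.087,0.39,-0.3,0],[0.25,0.087,0.39,-0.28,0],[0.25,0.087,0.39,-0.28,0]]'
python3 look.py w3
```

```text
clock: 9.45
eef_pos: [0.6433, 0.1308, 0.1791]
tcp_rot: [-179.8, 0.0, 90.0]
wrist_force: [-0.2, -0.5, -0.5]
finger_gap: 0.0662
grip_force: 0.0
[0.6432694  0.13082347 0.17913583] [-1.79757271e+02  4.63172190e-03  9.00102793e+01] [0.64289339 0.21364285 0.32498764]
0.07518784841712842 [0.6437256  0.12867165 0.07380243] [0.64383551 0.12741217 0.07282691] 2843
```

View pics/w3.png

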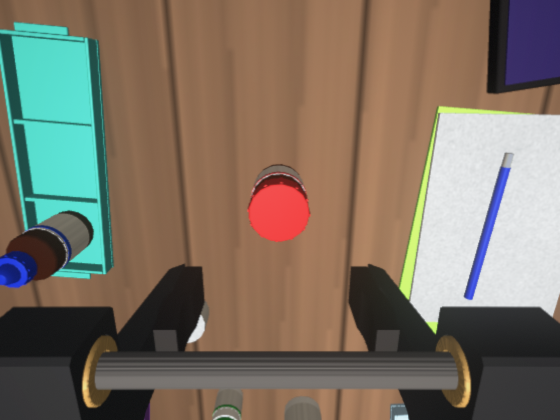

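The dropper stands upright in its compartment, base at about (75,230), and the red jar at (279,211) is centred. I'll grip it.

```bash
python3 -m jog '[[0.25,-0.003,0.001,0.06,0],[0.25,-0.003,0.001,0.12,0],[0.25,-0.003,0.001,0.18,0],[0.25,-0.003,0.001,0.24,0],[0.25,-0.003,0.001,0.28,0],[0.25,-0.003,0.001,0.302,0],[0.25,-0.003,0.001,0.302,0],[0.7,-0.003,0.001,0.302,0],[0.7,-0.003,0.001,0.302,0],[0.7,-0.003,0.001,0.302,0],[0.7,-0.003,0.001,0.302,0],[0.7,-0.003,0.001,0.302,0],[0.7,-0.003,0.001,0.302,0]]' 20
```

```text
clock: 11.12
eef_pos: [0.6461, 0.1294, 0.0312]
tcp_rot: [179.9, -0.0, 90.0]
wrist_force: [-2.3, -1.3, 5.5]
finger_gap: 0.0443
grip_force: 20.0
```

```bash
python3 -m jog '[[0.7,0,0,-0.04,0],[0.7,0,0,-0.1,0],[0.7,0,0,-0.17,0],[0.7,0,0,-0.25,0],[0.7,0,0,-0.31,0],[0.7,0.01,-0.04,-0.32,0],[0.7,0.02,-0.11,-0.32,0],[0.7,0.03,-0.19,-0.32,0],[0.7,0.04,-0.27,-0.32,0],[0.7,0.049,-0.34,-0.32,0],[0.7,0.049,-0.378,-0.3,0],[0.7,0.049,-0.378,-0.24,0],[0.7,0.049,-0.378,-0.18,0],[0.7,0.049,-0.378,-0.12,0],[0.7,0.049,-0.378,-0.07,0],[0.7,0.049,-0.378,-0.04,0],[0.7,0.049,-0.378,-0.04,0]]'
```

```text
clock: 13.25
eef_pos: [0.4561, 0.1538, 0.0499]
tcp_rot: [-179.9, 0.0, 90.0]
wrist_force: [0.5, 0.4, -1.0]
finger_gap: 0.0445
grip_force: 20.0
```

```bash
python3 -m jog '[[0.7,0,-0.002,0.01,0],[0.7,0,-0.002,0.02,0],[0.7,0,-0.002,0.028,0],[0.7,0,-0.002,0.032,0],[0.7,0,-0.002,0.034,0],[0.7,0,-0.002,0.034,0],[0.7,0,-0.002,0.034,0]]'
```

```text
clock: 14.12
eef_pos: [0.4556, 0.1538, 0.0341]
tcp_rot: [-180.0, 0.0, 90.0]
wrist_force: [-5.1, -1.7, 9.9]
finger_gap: 0.0446
grip_force: 20.0
```

```bash
python3 -m jog '[[0.5,0,0,0,0],[0.5,0,0,0,0],[0.25,0,0,0,0],[0.25,0,0,0,0],[0.25,0,0,0,0],[0.25,0,0,-0.05,0],[0.25,0,0,-0.12,0],[0.25,0,0,-0.22,0],[0.25,0,0,-0.3,0],[0.25,0.04,0.05,-0.3,0],[0.3,0.12,0.13,-0.3,0],[0.35,0.2,0.21,-0.3,0],[0.35,0.298,0.307,-0.3,0],[0.35,0.298,0.307,-0.29,0],[0.35,0.298,0.307,-0.29,0]]'
python3 look.py w4
```

```text
clock: 16.0
eef_pos: [0.6081, 0.3026, 0.1765]
tcp_rot: [-179.8, 0.1, 90.0]
wrist_force: [-0.2, -0.1, -0.3]
finger_gap: 0.0573
grip_force: 0.0
[0.60814105 0.30264397 0.17654198] [-1.79839348e+02  6.21489754e-02  9.00429962e+01] [0.60750777 0.38561006 0.32231001]
0.07713557186356722 [0.60879623 0.30200003 0.07573381] [0.60883077 0.30087453 0.07461612] 1610
```

View pics/w4.png

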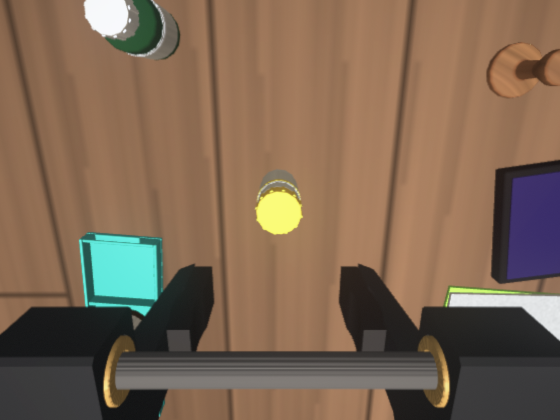

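The yellow tube at (279,211) is centred between the fingers, with nothing close to it.

```bash
python3 -m jog '[[0.35,-0.002,0.001,0.06,0],[0.35,-0.002,0.001,0.12,0],[0.35,-0.002,0.001,0.18,0],[0.35,-0.002,0.001,0.24,0],[0.35,-0.002,0.001,0.28,0],[0.35,-0.002,0.001,0.296,0],[0.35,-0.002,0.001,0.296,0],[0.8,-0.002,0.001,0.296,0],[0.8,-0.002,0.001,0.296,0],[0.8,-0.002,0.001,0.296,0],[0.8,-0.002,0.001,0.296,0],[0.8,-0.002,0.001,0.296,0],[0.8,-0.002,0.001,0.296,0]]' 20
```

```text
clock: 17.68
eef_pos: [0.6101, 0.3021, 0.031]
tcp_rot: [179.9, -0.0, 90.0]
wrist_force: [-1.2, 1.2, 5.4]
finger_gap: 0.032
grip_force: 20.0
```

```bash
python3 -m jog '[[0.8,0,0,-0.04,0],[0.8,0,0,-0.1,0],[0.8,0,0,-0.17,0],[0.8,0,0,-0.25,0],[0.8,0,0,-0.31,0],[0.8,-0.02,-0.04,-0.32,0],[0.8,-0.06,-0.11,-0.32,0],[0.8,-0.1,-0.19,-0.32,0],[0.8,-0.14,-0.26,-0.32,0],[0.8,-0.163,-0.298,-0.3,0],[0.8,-0.163,-0.298,-0.24,0],[0.8,-0.163,-0.298,-0.18,0],[0.8,-0.163,-0.298,-0.12,0],[0.8,-0.163,-0.298,-0.07,0],[0.8,-0.163,-0.298,-0.04,0],[0.8,-0.163,-0.298,-0.04,0]]'
```

```text
clock: 19.68
eef_pos: [0.46, 0.2202, 0.0498]
tcp_rot: [-179.9, 0.0, 90.0]
wrist_force: [-0.1, 0.3, -0.3]
finger_gap: 0.0322
grip_force: 20.0
```

Lower to contact, then release and go on to the tablet bottle at (672,-133).

```bash
python3 -m jog '[[0.8,0,0,0.01,0],[0.8,0,0,0.02,0],[0.8,0,0,0.028,0],[0.8,0,0,0.032,0],[0.8,0,0,0.033,0],[0.8,0,0,0.033,0],[0.8,0,0,0.033,0],[0.6,0,0,0.033,0],[0.6,0,0,0.033,0],[0.35,0,0,0.033,0],[0.35,0,0,0.033,0],[0.35,0,0,-0.02,0],[0.35,0,0,-0.09,0],[0.35,0,0,-0.19,0],[0.35,0,0,-0.27,0],[0.35,0,0,-0.29,0],[0.35,0,0,-0.29,0]]'
```

```text
clock: 21.8
eef_pos: [0.4606, 0.2203, 0.195]
tcp_rot: [180.0, -0.0, 90.0]
wrist_force: [0.1, 0.5, -0.2]
finger_gap: 0.0569
grip_force: 0.0
```

```bash
python3 -m jog '[[0.3,-0.06,0.04,0,0],[0.3,-0.16,0.09,0,0],[0.3,-0.26,0.15,0,0],[0.3,-0.36,0.22,0,0],[0.3,-0.46,0.28,0,0],[0.3,-0.56,0.34,0,0],[0.3,-0.65,0.39,0,0],[0.3,-0.704,0.424,0,0],[0.3,-0.704,0.424,0.01,0],[0.3,-0.704,0.424,0.01,0],[0.3,-0.704,0.424,0.01,0]]'
python3 look.py w5
```

```text
clock: 23.18
eef_pos: [0.6719, -0.1302, 0.1893]
tcp_rot: [-179.9, -0.0, 90.1]
wrist_force: [-0.0, 0.5, 0.2]
finger_gap: 0.0616
grip_force: 0.0
[ 0.67186587 -0.13017542  0.18927852] [-1.79903164e+02 -4.61660589e-02  9.00819343e+01] [ 0.67101317 -0.04748529  0.33520593]
0.0791234286040254 [ 0.67108236 -0.13425384  0.07776908] [ 0.67128456 -0.13530462  0.07667274] 2043
```

View pics/w5.png

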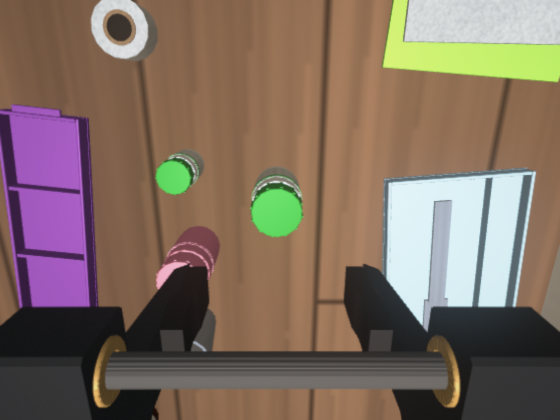

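The large green-capped bottle at (276,211) lies between the fingers, clear of the small green one (175,175) and the pink one (185,265).

```bash
python3 -m jog '[[0.3,-0.006,-0.001,0.06,0],[0.3,-0.006,-0.001,0.12,0],[0.3,-0.006,-0.001,0.18,0],[0.3,-0.006,-0.001,0.24,0],[0.3,-0.006,-0.001,0.29,0],[0.3,-0.006,-0.001,0.324,0],[0.3,-0.006,-0.001,0.324,0],[0.75,-0.006,-0.001,0.324,0],[0.75,-0.006,-0.001,0.324,0],[0.75,-0.006,-0.001,0.324,0],[0.75,-0.006,-0.001,0.324,0],[0.75,-0.006,-0.001,0.324,0],[0.75,-0.006,-0.001,0.324,0]]' 20
```

```text
clock: 24.85
eef_pos: [0.673, -0.135, 0.0296]
tcp_rot: [179.9, 0.0, 90.0]
wrist_force: [-1.3, 0.5, 6.1]
finger_gap: 0.041
grip_force: 20.0
```

```bash
python3 -m jog '[[0.75,0,0,-0.04,0],[0.75,0,0,-0.1,0],[0.75,0,0,-0.17,0],[0.75,0,0,-0.25,0],[0.75,0,0,-0.31,0],[0.75,-0.01,-0.04,-0.32,0],[0.75,-0.02,-0.11,-0.32,0],[0.75,-0.04,-0.19,-0.32,0],[0.75,-0.05,-0.27,-0.32,0],[0.75,-0.06,-0.35,-0.32,0],[0.75,-0.066,-0.41,-0.31,0],[0.75,-0.066,-0.43,-0.26,0],[0.75,-0.066,-0.43,-0.18,0],[0.75,-0.066,-0.43,-0.12,0],[0.75,-0.066,-0.43,-0.07,0],[0.75,-0.066,-0.43,-0.06,0],[0.75,-0.066,-0.43,-0.06,0]]'
python3 look.py w6
```

```text
clock: 26.98
eef_pos: [0.4575, -0.1679, 0.059]
tcp_rot: [180.0, 0.0, 90.0]
wrist_force: [0.1, -0.3, 0.0]
finger_gap: 0.0404
grip_force: 20.0
[ 0.45747939 -0.16788428  0.05900188] [1.79970774e+02 1.94412701e-02 9.00048018e+01] [ 0.45641841 -0.08502717  0.20483322]
0.09927624358538978 [ 0.4565995  -0.15606552  0.09676701] [ 0.45647871 -0.15867232  0.09663807] 2116
```

View pics/w6.png

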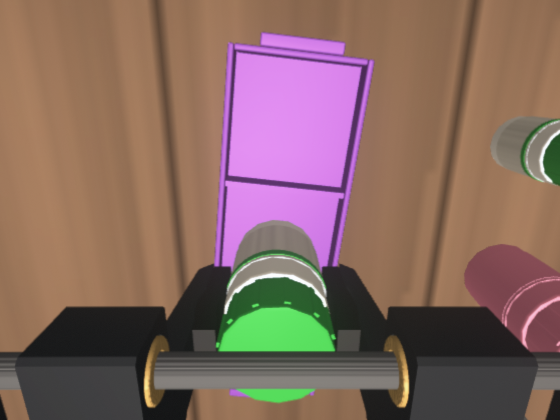

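The bottle is held upright over the middle violet compartment. The divider runs (226,180)–(346,193) and the far wall (231,46)–(370,64).

```bash
python3 - <<'E'
from h import *
d=pickle.load(open('wrist.pkl','rb'))
P=plane(d,[(224,180),(348,193),(230,46),(371,64)],.018)*1000
print(np.round(P,1))
a=(P[0]+P[1])/2;b=(P[2]+P[3])/2;u=(a-b)/np.linalg.norm(a-b);print(np.linalg.norm(a-b),u,a+u*33.5,(a+b)/2)
E
```

```text
[[ 429.  -130.8   18. ]
 [ 494.6 -137.8   18. ]
 [ 434.8  -66.5   18. ]
 [ 501.4  -74.3   18. ]]
64.17590272851976 [-9.74981430e-02 -9.95235707e-01 -1.66076994e-16] [ 458.53641509 -167.63413191   18.        ] [ 464.93111855 -102.35866077   18.        ]
```

```bash
python3 -m jog '[[0.75,0,0.002,0.015,0],[0.75,0,0.002,0.03,0],[0.75,0,0.002,0.042,0],[0.75,0,0.002,0.05,0],[0.75,0,0.002,0.053,0],[0.75,0,0.002,0.053,0],[0.75,0,0.002,0.053,0],[0.55,0,0.002,0.053,0],[0.55,0,0.002,0.053,0],[0.3,0,0.002,0.053,0],[0.3,0,0.002,0.053,0],[0.3,0,0.002,0.053,0],[0.3,0,0.002,0,0],[0.3,0,0.002,-0.08,0],[0.3,0,0.002,-0.18,0],[0.3,0,0.002,-0.28,0],[0.3,0.05,0.002,-0.3,0],[0.3,0.15,0.002,-0.3,0],[0.3,0.2,0.002,-0.3,0],[0.3,0.2,0.002,-0.3,0]]'
```

```text
clock: 29.52
eef_pos: [0.458, -0.0663, 0.2081]
tcp_rot: [-180.0, -0.0, 90.2]
wrist_force: [0.0, -0.3, -0.5]
finger_gap: 0.0621
grip_force: 0.0
```

```bash
python3 -m jog '[[0.3,0.06,0,0,0],[0.3,0.16,0,0,0],[0.3,0.28,0.02,0,0],[0.3,0.4,0.04,0,0],[0.3,0.52,0.06,0,0],[0.3,0.64,0.08,0,0],[0.3,0.76,0.1,0,0],[0.3,0.88,0.108,0,0],[0.3,0.986,0.108,0.01,0],[0.3,0.986,0.108,0.02,0],[0.3,0.986,0.108,0.02,0],[0.3,0.986,0.108,0.02,0]]'
python3 look.py w7
```

```text
clock: 31.02
eef_pos: [0.5128, 0.4237, 0.1983]
tcp_rot: [-180.0, 0.0, 89.9]
wrist_force: [-0.5, 0.1, -0.6]
finger_gap: 0.0619
grip_force: 0.0
[0.51284182 0.42368414 0.1982621 ] [-1.79997074e+02  2.51276495e-02  8.98970412e+01] [0.51202097 0.50655555 0.3440851 ]
0.09292019936789786 [0.51149885 0.42687908 0.0916613 ] [0.51124794 0.42607808 0.09060811] 921
```

View pics/w7.png

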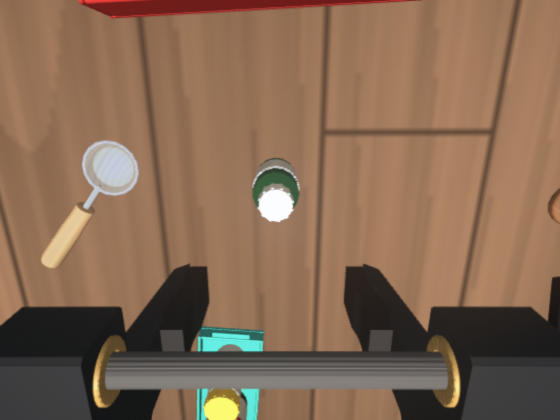

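The white-capped bottle at (276,202) is between the fingers and about 3 mm ahead. The tube stands upright in the tray below.

```bash
python3 -m jog '[[0.3,0.005,-0.002,0.06,0],[0.3,0.005,-0.002,0.12,0],[0.3,0.005,-0.002,0.18,0],[0.3,0.005,-0.002,0.24,0],[0.3,0.005,-0.002,0.29,0],[0.3,0.005,-0.002,0.324,0],[0.3,0.005,-0.002,0.324,0],[0.75,0.005,-0.002,0.324,0],[0.75,0.005,-0.002,0.324,0],[0.75,0.005,-0.002,0.324,0],[0.75,0.005,-0.002,0.324,0],[0.75,0.005,-0.002,0.324,0],[0.75,0.005,-0.002,0.324,0]]' 20
```

```text
clock: 32.7
eef_pos: [0.5119, 0.4283, 0.0374]
tcp_rot: [179.9, -0.1, 90.0]
wrist_force: [0.1, -0.3, 5.5]
finger_gap: 0.0376
grip_force: 20.0
```

```bash
python3 -m jog '[[0.75,0,0,-0.04,0],[0.75,0,0,-0.1,0],[0.75,0,0,-0.17,0],[0.75,0,0,-0.25,0],[0.75,0,0,-0.31,0],[0.75,-0.02,0,-0.34,0],[0.75,-0.08,-0.02,-0.34,0],[0.75,-0.16,-0.04,-0.34,0],[0.75,-0.25,-0.06,-0.34,0],[0.75,-0.34,-0.08,-0.34,0],[0.75,-0.43,-0.094,-0.34,0],[0.75,-0.52,-0.094,-0.34,0],[0.75,-0.58,-0.094,-0.34,0],[0.75,-0.6,-0.094,-0.34,0],[0.75,-0.6,-0.094,-0.34,0]]'
```

```text
clock: 34.58
eef_pos: [0.4638, 0.1275, 0.206]
tcp_rot: [-180.0, -0.0, 89.9]
wrist_force: [-0.8, -0.1, -1.0]
finger_gap: 0.0373
grip_force: 20.0
```

```bash
python3 -m jog '[[0.75,-0.04,0,0,0],[0.75,-0.12,0,0,0],[0.75,-0.2,0,0,0],[0.75,-0.29,0,0,0],[0.75,-0.37,0,0,0],[0.75,-0.43,0,0,0],[0.75,-0.46,0,0,0],[0.75,-0.46,0,0.04,0],[0.75,-0.46,0,0.1,0],[0.75,-0.46,0,0.16,0],[0.75,-0.46,0,0.22,0],[0.75,-0.46,0,0.26,0],[0.75,-0.46,0,0.28,0],[0.75,-0.46,0,0.28,0],[0.75,-0.46,0,0.28,0]]'
```

```text
clock: 36.45
eef_pos: [0.4649, -0.1022, 0.067]
tcp_rot: [179.9, 0.0, 90.0]
wrist_force: [0.2, -0.4, -0.7]
finger_gap: 0.0374
grip_force: 20.0
```

```bash
python3 -m jog '[[0.75,0,0,0.015,0],[0.75,0,0,0.03,0],[0.75,0,0,0.042,0],[0.75,0,0,0.05,0],[0.75,0,0,0.053,0],[0.75,0,0,0.053,0],[0.75,0,0,0.053,0],[0.55,0,0,0.053,0],[0.55,0,0,0.053,0],[0.3,0,0,0.053,0],[0.3,0,0,0.053,0],[0.3,0,0,0.053,0],[0.3,0,0,0,0],[0.3,0,0,-0.08,0],[0.3,0,0,-0.18,0],[0.3,0,0,-0.28,0],[0.3,0.05,0,-0.3,0],[0.3,0.15,0,-0.3,0],[0.3,0.24,0,-0.3,0],[0.3,0.24,0,-0.3,0]]'
python3 - <<'E'
from bench import *
import cv2
for n in ["top","scene"]:
    cv2.imwrite(f'pics/{n}1.png',read_camera(n)["pixels"][:,:,::-1])
E
```

```text
clock: 38.95
eef_pos: [0.4637, 0.0202, 0.2162]
tcp_rot: [-180.0, -0.0, 90.2]
wrist_force: [-0.3, -0.6, -0.0]
finger_gap: 0.0618
grip_force: 0.0
```

View pics/scene1.png

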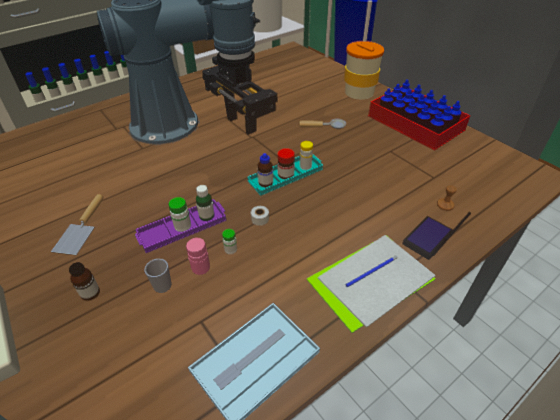

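View pics/top1.png

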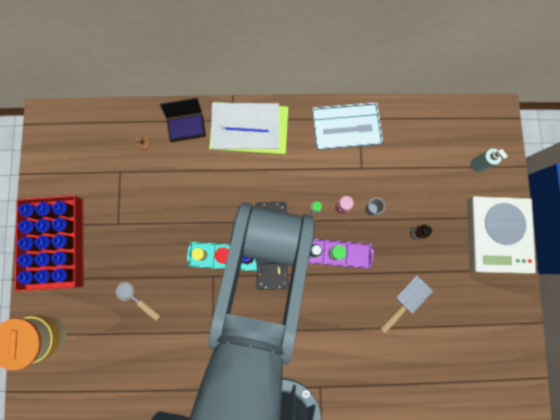

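The scene view shows all five items upright, one to a compartment: turquoise at (265,170), (286,163) and (306,155), violet at (178,212) and (204,202). The decoys and bystanders are where they were.

```bash
python3 -c "
from bench import *
print(sign_off())"
```

```text
the job is handed in; nothing more can be done
None
```

Both orders are made up and handed in after about 39 s on the robot's clock: all five items stand upright, one to a compartment, in their own trays, and the final pictures show nothing else moved.

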